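# Seat the drained cruets in the dished cups of their stand

## Task

The two white cruets have drained on the slanted wire rack. Set each one upright in the wooden stand, the large cruet in the wider cup and the small one in the narrower cup, lowering it gently until its tapered foot is felt to sit fully home, and let go. Do not drop or force them, and leave the pepper mill, the sauce bottle and the tin where they stand.

Things in the scene. Friction and masses are not known exactly. Their poses are not given: they have to be found in the camera images.
- large_cruet_centre (a point): Large plain white cruet, round; this point is on its axis half-way up (79 mm above the underside), z axis towards its neck. 158 mm high, about 420 g: flat underside 24 mm wide, straight cone out to the 72 mm wide body at 34 mm up, body to 82, shoulder to 108, neck 26 mm wide from 108 to 152, lip 34 mm wide on top. It starts leaning in the rack, axis 35 degrees from vertical, neck up towards the rack's -x side.
- large_cruet_foot (a point): Centre of the large cruet's underside, on its axis; same axes.
- small_cruet_centre (a point): Small plain white cruet, round; this point is on its axis half-way up (65 mm above the underside), z axis towards its neck. 130 mm high, about 260 g: flat underside 20 mm wide, straight cone out to the 56 mm wide body at 26 mm up, body to 62, shoulder to 84, neck 24 mm wide from 84 to 124, lip 31.0 mm wide on top. It starts leaning in the rack, axis 35 degrees from vertical, neck up towards the rack's -x side.
- small_cruet_foot (a point): Centre of the small cruet's underside, on its axis; same axes.
- large_cruet: The large cruet as a whole (origin on its axis 13 mm above the underside; z axis towards the neck). It balances 45 mm above the underside, so held by the neck it may swing in the grip.
- small_cruet: The small cruet as a whole (origin at the centre of its underside; z axis towards the neck). It balances 36 mm above the underside, so held by the neck it may swing in the grip.
- rack: Fixed draining rack of 8 mm steel wire with a grey sloping foot plate; origin on the worktop below its middle; 105 (x) by 170 (y) by 84 mm high. Two places, y = +58 and -58 mm, either cruet in either. Each cruet lies on two rails 36 mm apart that reach 72 mm up along it, its underside on the plate at the +x side, neck free. Take it out along its own axis, neck first.
- stand: Fixed wooden cruet stand: board 100 (x) by 220 (y) by 12 mm, origin on the worktop under its centre. Two dark conical cups stand on it, the wider at y = +57 mm, the narrower at y = -57 mm; between them at y = 0 a handle post of 7 mm wire, 143 mm high, with a loop 41 mm wide along y at the top.
- large_seat (a point): Home point in the wider cup: where the centre of the large cruet's underside comes to rest, 28 mm above the worktop. The cup's rim is 54 mm above the worktop and about 61 mm wide inside; its hollow slopes 55 degrees from level, matching the foot. z up, x and y as the stand's.
- small_seat (a point): Home point in the narrower cup: where the centre of the small cruet's underside comes to rest, 28 mm above the worktop. The cup's rim is 46 mm above the worktop and about 46 mm wide inside, same slope. z up, x and y as the stand's.
- mill_centre (a point): Bystander: wooden pepper mill standing loose near the rack, 58 mm in diameter and 170 mm high; this point is half-way up.
- sauce_centre (a point): Bystander: slim dark sauce bottle standing loose near an end of the stand, 56 mm in diameter and 214 mm high; this point is half-way up.
- tin_centre (a point): Bystander: short food tin standing loose near the rack, 76 mm in diameter and 58 mm high; this point is half-way up.
- microwave_handle (a point): Foremost point of the upright chrome handle bar of the microwave oven behind the work; the oven's front face lies 24 mm further in x and runs from y = -0.10 to 0.42, up to z = 0.28. Fixed.
There are look-alikes about, which are no part of the job. What is shaped like the small_cruet but orange is not meant.

How it is judged:
At the end, for the whole second after the job is handed in: Each cruet stands in its own cup: centre of its underside within 5 mm of its home point sideways and 5 mm in height, axis within 0.12 rad (7 degrees) of vertical, at rest and released (horizontal distance between large_cruet_foot and large_seat below 0.005 m and z of large_cruet_foot in the frame of large_seat between -0.005 and 0.005 m and angle between each of large_cruet_foot, small_cruet_foot's own z axis and vertical below 0.12 rad and linear speed of each of large_cruet, small_cruet below 0.02 m/s and horizontal distance between small_cruet_foot and small_seat below 0.005 m and z of small_cruet_foot in the frame of small_seat between -0.005 and 0.005 m); the robot touches nothing.
It fails at once if the pepper mill is knocked over or pushed more than 25 mm (distance of mill_centre from where it was at the start of the episode above 0.025 m or angle between mill_centre's own z axis and vertical above 0.35 rad).
It fails at once if the sauce bottle is knocked over or pushed more than 25 mm (distance of sauce_centre from where it was at the start of the episode above 0.025 m or angle between sauce_centre's own z axis and vertical above 0.35 rad).
It fails at once if the short food tin is knocked over or pushed more than 25 mm (distance of tin_centre from where it was at the start of the episode above 0.025 m or angle between tin_centre's own z axis and vertical above 0.35 rad).
It fails at once if the large cruet is dropped or thrust into its cup (faster than 0.4 m/s close to home) or rammed against the stand (over 80 N) ((distance between large_cruet_foot and large_seat below 0.03 m and linear speed of large_cruet above 0.4 m/s) or contact force between large_cruet and stand above 80 N).
It fails at once if the small cruet is dropped or thrust into its cup (faster than 0.4 m/s close to home) or rammed against the stand (over 80 N) ((distance between small_cruet_foot and small_seat below 0.03 m and linear speed of small_cruet above 0.4 m/s) or contact force between small_cruet and stand above 80 N).
It also fails if it takes over 70 s, if anything falls off the work surface, if the arm or the gripper's body presses on something with over 40 N, if the wrist force passes 120 N, or if a joint passes its speed limit or range.

## Robot

A 6-joint arm with a two-finger parallel gripper is mounted at the origin on a cart in front of the work surface, level with it; the furniture and walls round the work are solid. World frame = base frame: x ahead of the robot, y to its left, z up, the work surface at z = 0. Lengths are in m, angles in rad, forces in N, time in s.
With the tool pointing down it reaches from about 0.375 to 0.975 m from the base axis. Payload 3.8 kg.
Tool frame: the origin (TCP) lies at the very end of the fingers, on their centre line; the grasp point (between the pads) lies grip_point_offset behind it (grip_point_offset is the distance from the TCP to the grasp point, in m); z points along the fingers, y is the direction in which the jaws open and shut (so a half turn about z gives the same grasp; the last joint's range is limited). The gripper opens to 88 mm and grips with 3 to 60 N. Pads are 18 mm wide; open, the fingers measure 123 mm over their backs; the gripper's body (75 mm by 187 mm) begins 45 mm behind the grasp point.
Start: joints at [-1.269, 0.264, 1.604, -0, 1.274, -0.037], TCP at [0.224, -0.637, 0.239] pointing down, gripper open.
Joint ranges: [-2.63, 2.63], [-0.94, 2.18], [0.31, 2.57], [-1.31, 4.45], [0, 2.66], [-2.55, 2.55]. Speed limits (rad/s): [2.57, 2.57, 3.14, 3.14, 3.14, 3.14].

## Interface

Orientations are given as [roll, pitch, yaw] about the fixed x, y, z axes, in that order (R = Rz(yaw) Ry(pitch) Rx(roll)).
In Python, from plant import goto, move_linear, move_j, command_gripper, hold, inverse_kinematics, observe, snapshot, PlanningError, hand_in, grip_point_offset gives the robot as it stands. The module is installed in compiled form; this text tells all that it offers. Calls block until the motion is done:
- goto(position, orientation): joint-space move of the TCP to a pose.
- move_linear(position, feed=0.15, frame=None, stop_force=None): straight line of the TCP; frame=None keeps the orientation; feed is the mean speed in m/s. With stop_force (N) it stops when the force on the tool has changed by that much, and returns True; else False.
- move_j(angles): joint-space move.
- command_gripper(opening): finger opening in m; the grip force is fixed at half the most; returns when the fingers have stopped.
- hold(seconds).
- inverse_kinematics(position, orientation): joint angles nearest the present ones, or None.
- observe(): the state.
- snapshot(name): name is "scene" or "top" or "wrist"; returns a dict with "image" (384x512x3 uint8, red, green, blue), "fx", "fy", "cx", "cy" (pixels), "extrinsics" (4x4, takes a point from world to camera coordinates). Camera axes: x right, y down, z forward; pixel columns grow to the right and rows downward; lengths in m; the calibration is good to about 2 mm. The wrist camera is an equidistant fisheye: a pixel r from the principal point sees the ray r / f radians off the axis. A picture is of the moment at which its call begins. There is no depth.
A pose or a line that the arm cannot do raises PlanningError and nothing moves.
- hand_in(): hands the job in, once; it reports no verdict.
The state is a dict: "t": time; "joint_pos": joint angles; "dq": joint speeds; "tau": joint torques, N m; "tool_pos": TCP position; "orientation": TCP orientation; "wrist_force": force on the tool from outside, world axes, zero at the start; "torque": the same for the moment, N m; "width": finger opening in m.
Only numpy, scipy, OpenCV 4.12 (cv2) and the standard library are available. Lean on these libraries where they do the work, as an engineer would, in place of code of your own. Each camera call takes 0.05 s, during which the arm holds its last target.

## Working session

There is one attempt and no reset: what is moved stays moved. The work goes in short steps, each a Python script; the robot and the scene stay as the last script left them, time stands still between calls to the robot, and variables do not carry over. Pictures are saved under pics/ and viewed, and the job is handed in when it is done.

```bash
ls; mkdir -p pics
python3 - <<'E'
from plant import *
import cv2, numpy as np, pickle
print(grip_point_offset, observe())
for n in ["scene","top","wrist"]:
    s=snapshot(n); pickle.dump(s,open(f"pics/{n}0.pkl","wb"))
    cv2.imwrite(f"pics/{n}0.png",s["image"][:,:,::-1])
    print(n,s["fx"],s["fy"],s["cx"],s["cy"],np.round(s["extrinsics"],4).tolist())
E
```

```text
pics
0.0187 {'t': 0.0, 'joint_pos': array([-1.26891312e+00,  2.64695389e-01,  1.60532538e+00, -4.59636906e-05,
        1.27370768e+00, -3.68949502e-02]), 'dq': array([-6.53057291e-04,  5.94180948e-04, -1.88321581e-03, -9.92407270e-05,
       -1.35761588e-03, -1.06138141e-03]), 'tau': array([ 5.59684067e-04, -5.02109921e+01, -3.56872416e+01,  7.28177698e-02,
        2.94556946e-02, -1.74254474e-04]), 'tool_pos': array([ 0.22410757, -0.63597731,  0.23745319]), 'orientation': array([-3.13945669e+00, -3.48907424e-05,  3.38791620e-01]), 'wrist_force': array([-0.34327961, -1.3826154 ,  0.07525168]), 'torque': array([-0.01165289, -0.0044769 , -0.10255629]), 'width': 0.08799834926237698}
scene 361.18870374656893 361.18870374656893 250.15498845345343 191.34817639641045 [[-0.8332, -0.5527, 0.0163, 0.3749], [-0.4336, 0.6348, -0.6395, 0.3771], [0.3431, -0.5399, -0.7686, 1.1807], [0.0, 0.0, 0.0, 1.0]]
top 418.0479028328953 418.0479028328953 259.1103644178864 192.6398799883524 [[0.0239, -0.9997, -0.0066, -0.1305], [-0.9968, -0.0233, -0.0765, 0.5238], [0.0763, 0.0084, -0.9971, 1.5937], [0.0, 0.0, 0.0, 1.0]]
wrist 297.3186396354542 297.3186396354542 256.20752615939 189.1964443546946 [[0.3321, -0.9432, -0.0031, -0.6741], [-0.9048, -0.3195, 0.2815, -0.0385], [-0.2665, -0.0906, -0.9596, 0.3899], [0.0, 0.0, 0.0, 1.0]]
```

View pics/scene0.png

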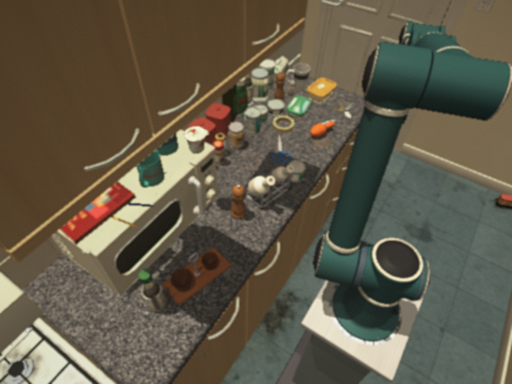

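View pics/top0.png

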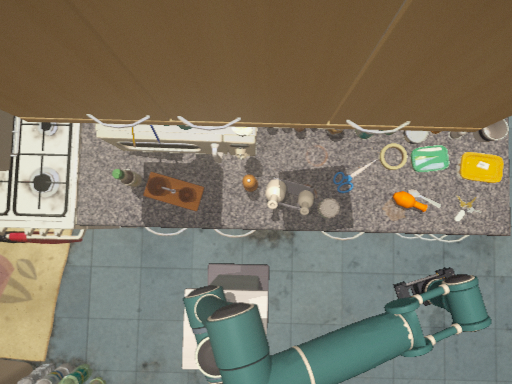

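View pics/wrist0.png

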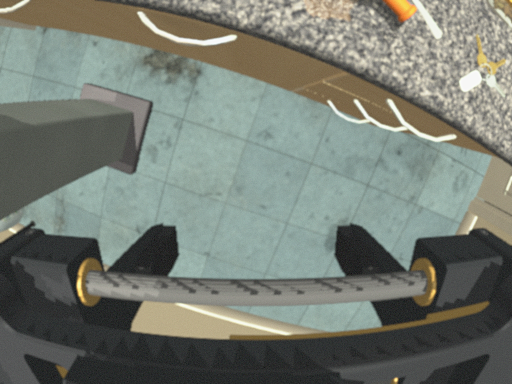

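Run:
```python
import cv2
t=cv2.imread("pics/top0.png"); s=cv2.imread("pics/scene0.png")
a=cv2.resize(t[140:240,100:350],None,fx=3.2,fy=3.2,interpolation=cv2.INTER_CUBIC)
cv2.imwrite("pics/topc.png",a)
b=cv2.resize(s[120:320,120:330],None,fx=2.9,fy=2.9,interpolation=cv2.INTER_CUBIC)
cv2.imwrite("pics/scenec.png",b)
```

```text
(no output)
```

View pics/topc.png

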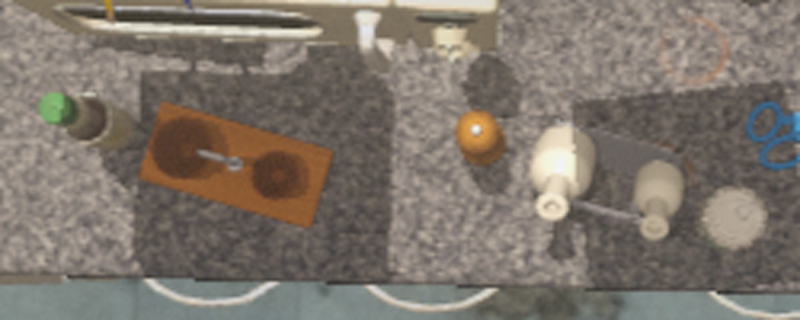

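View pics/scenec.png

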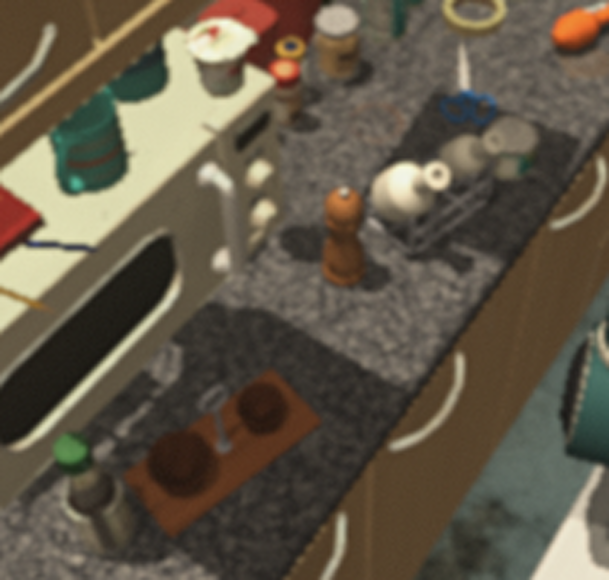

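```bash
cat > h.py <<'E'
import numpy as np, cv2, pickle
from scipy.spatial.transform import Rotation as R
def ray(s,u,v,fish=False):
    E=s["extrinsics"]; a=(u-s["cx"])/s["fx"]; b=(v-s["cy"])/s["fy"]
    if fish:
        r=np.hypot(a,b); d=np.array([a/r*np.sin(r),b/r*np.sin(r),np.cos(r)]) if r>1e-9 else np.array([0,0,1.])
    else: d=np.array([a,b,1.])
    d=E[:3,:3].T@d; return -E[:3,:3].T@E[:3,3], d/np.linalg.norm(d)
def onz(s,u,v,z,fish=False):
    o,d=ray(s,u,v,fish); return o+d*(z-o[2])/d[2]
def proj(s,P,fish=False):
    P=np.atleast_2d(P); E=s["extrinsics"]; c=P@E[:3,:3].T+E[:3,3]
    if fish:
        r=np.hypot(c[:,0],c[:,1]); th=np.arctan2(r,c[:,2]); k=th/np.maximum(r,1e-12)
        return np.c_[s["cx"]+s["fx"]*k*c[:,0], s["cy"]+s["fy"]*k*c[:,1]]
    return np.c_[s["cx"]+s["fx"]*c[:,0]/c[:,2], s["cy"]+s["fy"]*c[:,1]/c[:,2]]
def tri(*rays):
    A=np.zeros((3,3));b=np.zeros(3)
    for o,d in rays:
        M=np.eye(3)-np.outer(d,d);A+=M;b+=M@o
    return np.linalg.solve(A,b)
def load(n): return pickle.load(open(f"pics/{n}.pkl","rb"))
def snap(name,file):
    from plant import snapshot
    s=snapshot(name); pickle.dump(s,open(f"pics/{file}.pkl","wb")); cv2.imwrite(f"pics/{file}.png",s["image"][:,:,::-1]); return s
E
python3 - <<'E'
from h import *
t=load("top0");s=load("scene0")
T=lambda x,y:(100+x/3.2,140+y/3.2); S=lambda x,y:(120+x/2.9,120+y/2.9)
for n,a,b,z in [("wide",(190,148),(182,463),.05),("narrow",(279,174),(263,404),.045),("sauce top",(56,108),(72,450),.214),("mill top",(477,128),(343,192),.17),("lgLip",(552,203),(436,177),.15),("smLip",(655,227),(482,140),.13),("tin",(735,218),(512,140),.058)]:
    print(n,np.round(onz(t,*T(*a),z),3),np.round(onz(s,*S(*b),z),3),"tri",np.round(tri(ray(t,*T(*a)),ray(s,*S(*b))),3))
E
```

```text
wide [0.54  0.261 0.05 ] [0.533 0.274 0.05 ] tri [0.542 0.267 0.027]
narrow [0.512 0.155 0.045] [0.505 0.162 0.045] tri [0.512 0.157 0.032]
sauce top [0.565 0.365 0.214] [0.56  0.372 0.214] tri [0.566 0.369 0.202]
mill top [ 0.559 -0.083  0.17 ] [ 0.553 -0.074  0.17 ] tri [ 0.56  -0.083  0.157]
lgLip [ 0.48  -0.167  0.15 ] [ 0.48  -0.175  0.15 ] tri [ 0.478 -0.168  0.158]
smLip [ 0.456 -0.284  0.13 ] [ 0.472 -0.281  0.13 ] tri [ 0.463 -0.28   0.135]
tin [ 0.472 -0.385  0.058] [ 0.465 -0.368  0.058] tri [ 0.473 -0.388  0.036]
```

Run:
```python
from h import *
from plant import *
w=load("wrist0"); o=observe()
Rt=R.from_euler("xyz",o["orientation"]).as_matrix(); E=w["extrinsics"]
c=-E[:3,:3].T@E[:3,3]
print("cam in tool",Rt.T@(c-o["tool_pos"]), "cam axes in tool",np.round(Rt.T@E[:3,:3].T,3))
t=load("top0")
print("mw handle",onz(t,215,148,.2))
for p in [(0.42,-.22,.42),(0.36,-.22,.42),(0.42,-.22,.36),(.45,.2,.45)]:
  for y in (0,np.pi/2,-np.pi/2,np.pi):
    print(p,y,inverse_kinematics(p,[np.pi,0,y]))
# tilted grasp
```

```text
cam in tool [ 0.07262183  0.00056926 -0.14515792] cam axes in tool [[-0.    -0.96  -0.282]
 [ 1.     0.    -0.001]
 [ 0.001 -0.282  0.96 ]]
mw handle [0.66406378 0.03655648 0.2       ]
(0.42, -0.22, 0.42) 0 [-5.35054621e-01 -1.82066139e-01  1.74167112e+00 -4.44089210e-16
  1.58198767e+00  1.03574171e+00]
(0.42, -0.22, 0.42) 1.5707963267948966 [-0.53505462 -0.18206614  1.74167112  0.          1.58198767 -0.53505462]
(0.42, -0.22, 0.42) -1.5707963267948966 None
(0.42, -0.22, 0.42) 3.141592653589793 [-0.53505462 -0.18206614  1.74167112  0.          1.58198767 -2.10585095]
(0.36, -0.22, 0.42) 0 [-6.07602379e-01 -2.86664508e-01  1.82430966e+00 -4.44089210e-16
  1.60394750e+00  9.63193948e-01]
(0.36, -0.22, 0.42) 1.5707963267948966 [-0.60760238 -0.28666451  1.82430966  0.          1.6039475  -0.60760238]
(0.36, -0.22, 0.42) -1.5707963267948966 [-6.07602379e-01 -2.86664508e-01  1.82430966e+00 -4.44089210e-16
  1.60394750e+00  2.53399027e+00]
(0.36, -0.22, 0.42) 3.141592653589793 [-0.60760238 -0.28666451  1.82430966  0.          1.6039475  -2.17839871]
(0.42, -0.22, 0.36) 0 [-5.35054621e-01 -1.76685733e-01  1.84328630e+00 -4.44089210e-16
  1.47499209e+00  1.03574171e+00]
(0.42, -0.22, 0.36) 1.5707963267948966 [-0.53505462 -0.17668573  1.8432863   0.          1.47499209 -0.53505462]
(0.42, -0.22, 0.36) -1.5707963267948966 None
(0.42, -0.22, 0.36) 3.141592653589793 [-0.53505462 -0.17668573  1.8432863   0.          1.47499209 -2.10585095]
(0.45, 0.2, 0.45) 0 [ 3.67638519e-01 -1.44045228e-01  1.65621708e+00 -4.44089210e-16
  1.62942080e+00  1.93843485e+00]
(0.45, 0.2, 0.45) 1.5707963267948966 [ 3.67638519e-01 -1.44045228e-01  1.65621708e+00 -4.44089210e-16
  1.62942080e+00  3.67638519e-01]
(0.45, 0.2, 0.45) -1.5707963267948966 None
(0.45, 0.2, 0.45) 3.141592653589793 [ 0.36763852 -0.14404523  1.65621708  0.          1.6294208  -1.20315781]
```

Run:
```python
from h import *
from plant import *
goto([0.40,-0.22,0.34],[np.pi,0,0]); snap("wrist","wA")
goto([0.38,-0.12,0.34],[np.pi,0,0]); snap("wrist","wB"); print(observe()["t"])
```

```text
2.4333
```

View pics/wA.png

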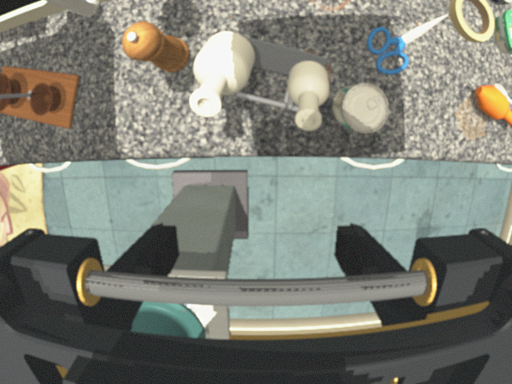

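View pics/wB.png

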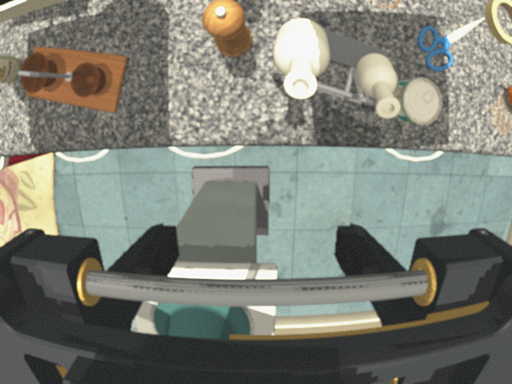

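Run:
```python
import cv2
for n,(x0,y0) in {"wA":(180,20),"wB":(260,10)}.items():
    a=cv2.imread(f"pics/{n}.png")[y0:y0+120,x0:x0+200]
    cv2.imwrite(f"pics/{n}c.png",cv2.resize(a,None,fx=4,fy=4,interpolation=cv2.INTER_CUBIC))
```

```text
(no output)
```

View pics/wAc.png

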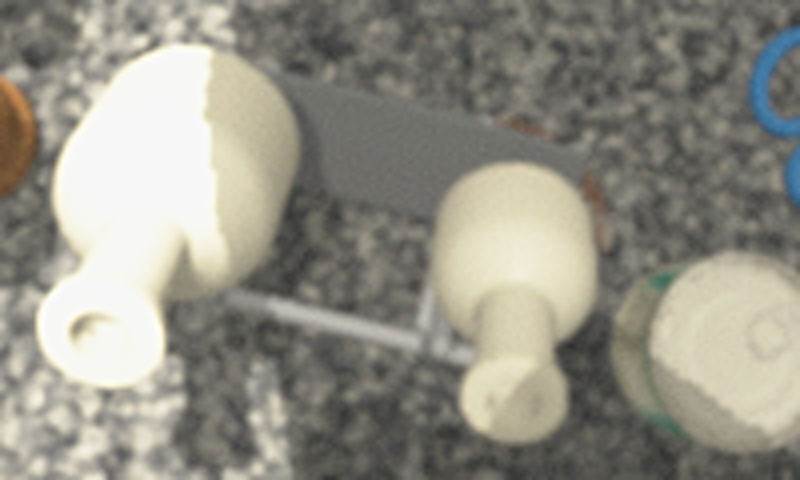

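View pics/wBc.png

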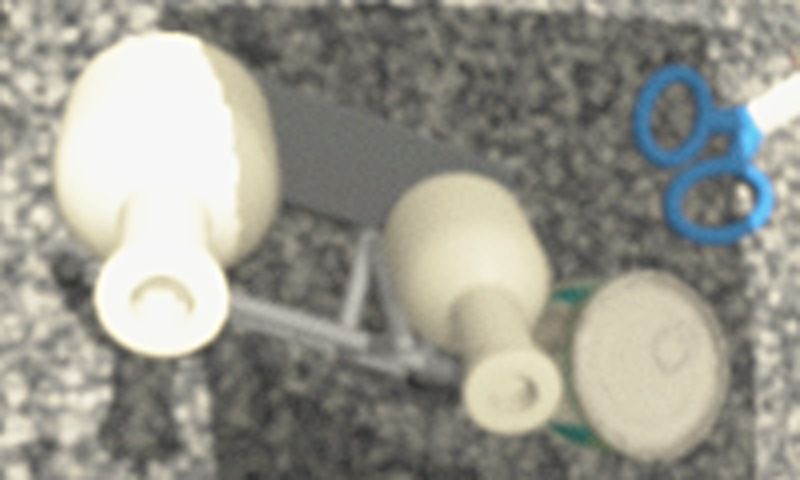

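Run:
```python
from h import *
A,B,t,s=load("wA"),load("wB"),load("top0"),load("scene0")
T=lambda x,y:(100+x/3.2,140+y/3.2); S=lambda x,y:(120+x/2.9,120+y/2.9)
L={"large":((205.25,102.3),(300.5,82.9),T(552,203),S(436,177)),"small":((308.5,118.5),(387.9,107.5),T(655,227),S(482,140))}
out={}
for n,(a,b,c,d) in L.items():
    rs=[ray(A,*a,True),ray(B,*b,True),ray(t,*c),ray(s,*d)]
    p=tri(*rs[:2]); q=tri(*rs); out[n]=q
    print(n,np.round(p,4),np.round(q,4))
    for cam,px,f in((A,a,1),(B,b,1),(t,c,0),(s,d,0)): print("   resid px",np.round(proj(cam,q,f)[0]-px,2))
```

```text
large [ 0.4761 -0.1669  0.1691] [ 0.4769 -0.1669  0.1606]
   resid px [ 1.26 -1.08]
   resid px [-1.06  0.16]
   resid px [-0.1   0.58]
   resid px [-0.25 -0.24]
small [ 0.4564 -0.2819  0.1389] [ 0.4594 -0.2802  0.1388]
   resid px [-1.32 -2.22]
   resid px [-1.24 -2.99]
   resid px [-0.72 -0.96]
   resid px [ 2.92 -0.09]
```

```bash
cat > fit.py <<'E'
from h import *
from scipy.optimize import minimize
PROF={"large":[(0,12),(34,36),(82,36),(108,13),(152,13),(152,17),(158,17)],"small":[(0,10),(26,28),(62,28),(84,12),(124,12),(124,15.5),(130,15.5)]}
H={"large":.158,"small":.130}
def axis(yaw,tilt=np.radians(35)): # lean neck toward rack -x
    return np.array([-np.cos(yaw)*np.sin(tilt),-np.sin(yaw)*np.sin(tilt),np.cos(tilt)])
def mask(s,n,foot,a,fish,roi,k=4):
    x0,y0,w,h=roi
    u=np.cross(a,[0,1,0]);u/=np.linalg.norm(u);v=np.cross(a,u)
    th=np.linspace(0,2*np.pi,36,endpoint=False)
    C=[proj(s,foot+a*z/1e3+r/1e3*(np.cos(th)[:,None]*u+np.sin(th)[:,None]*v),fish) for z,r in PROF[n]]
    m=np.zeros((h*k,w*k),np.uint8)
    for i in range(len(C)-1):
        p=((np.vstack(C[i:i+2])-[x0,y0]+.5)*k-.5).astype(np.float32)
        cv2.fillConvexPoly(m,np.round(cv2.convexHull(p)*16).astype(np.int32),255,shift=4)
    return m
E
python3 - <<'E'
from fit import *
V={"wA":load("wA"),"wB":load("wB")}
rois={("wA","large"):(180,20,90,100),("wB","large"):(262,8,80,100),("wA","small"):(275,50,65,90),("wB","small"):(345,42,65,85)}
init={"large":np.array([.4769,-.1669,.1606,-.2]),"small":np.array([.4594,-.2802,.1388,-.2])}
k=4; G={}
for (v,n),roi in rois.items():
    s=V[v]; x0,y0,w,h=roi
    a=axis(init[n][3]); m=mask(s,n,init[n][:3]-a*H[n],a,True,roi)
    im=cv2.resize(np.ascontiguousarray(s["image"][y0:y0+h,x0:x0+w,::-1]),None,fx=k,fy=k,interpolation=cv2.INTER_CUBIC)
    g=np.full(m.shape,cv2.GC_BGD,np.uint8); 
    g[cv2.dilate(m,np.ones((41,41)))>0]=cv2.GC_PR_BGD; g[m>0]=cv2.GC_PR_FGD; g[cv2.erode(m,np.ones((25,25)))>0]=cv2.GC_FGD
    cv2.grabCut(im,g,None,np.zeros((1,65)),np.zeros((1,65)),6,cv2.GC_INIT_WITH_MASK)
    gm=np.where((g==1)|(g==3),255,0).astype(np.uint8); gm=cv2.morphologyEx(gm,cv2.MORPH_OPEN,np.ones((9,9))); G[v,n]=gm
bl=lambda m:cv2.GaussianBlur(m,(0,0),4).astype(float)/255
res={}
for n in H:
    def cost(p):
        a=axis(p[3]); f=p[:3]-a*H[n]
        return sum(np.mean((bl(mask(V[v],n,f,a,True,rois[v,n]))-bl(G[v,n]))**2) for v in V)
    x0=init[n]; sx=np.vstack([x0]+[x0+d for d in np.diag([.008,.008,.01,.15])])
    r=minimize(cost,x0,method="Nelder-Mead",options=dict(initial_simplex=sx,xatol=1e-4,fatol=1e-7,maxiter=400)); res[n]=r.x
    a=axis(r.x[3]); print(n,np.round(r.x,4),"foot",np.round(r.x[:3]-a*H[n],4),r.fun,cost(x0))
tiles=[]
for (v,n),roi in rois.items():
    x0,y0,w,h=roi; s=V[v]; a=axis(res[n][3]); m=mask(s,n,res[n][:3]-a*H[n],a,True,roi)
    im=cv2.resize(np.ascontiguousarray(s["image"][y0:y0+h,x0:x0+w,::-1]),None,fx=k,fy=k,interpolation=cv2.INTER_CUBIC)
    for mm,c in((G[v,n],(0,255,0)),(m,(0,0,255))): cv2.drawContours(im,cv2.findContours(mm,0,2)[0],-1,c,1)
    tiles.append(cv2.copyMakeBorder(im,0,400-im.shape[0],0,360-im.shape[1],0))
cv2.imwrite("pics/fit.png",cv2.resize(np.vstack([np.hstack(tiles[:2]),np.hstack(tiles[2:])]),None,fx=.75,fy=.75))
pickle.dump(res,open("res.pkl","wb"))
E
```

```text
large [ 0.474  -0.1661  0.172  -0.2309] foot [ 0.5622 -0.1868  0.0426] 0.004205456208082362 0.039141246008479645
small [ 0.4552 -0.2804  0.1431 -0.2454] foot [ 0.5276 -0.2985  0.0366] 0.004913916728473347 0.07998014484315794
```

View pics/fit.png

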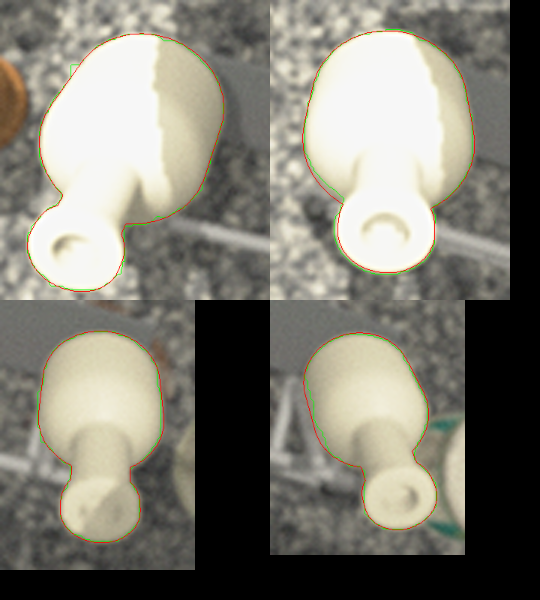

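Run:
```python
from h import *
from plant import *
goto([0.42,0.20,0.34],[np.pi,0,0]); s=snap("wrist","wC"); print(observe()["t"])
a=cv2.imread("pics/wC.png")[0:190,100:460]
cv2.imwrite("pics/wCc.png",cv2.resize(a,None,fx=2.2,fy=2.2,interpolation=cv2.INTER_CUBIC))
```

```text
3.7083
```

View pics/wCc.png

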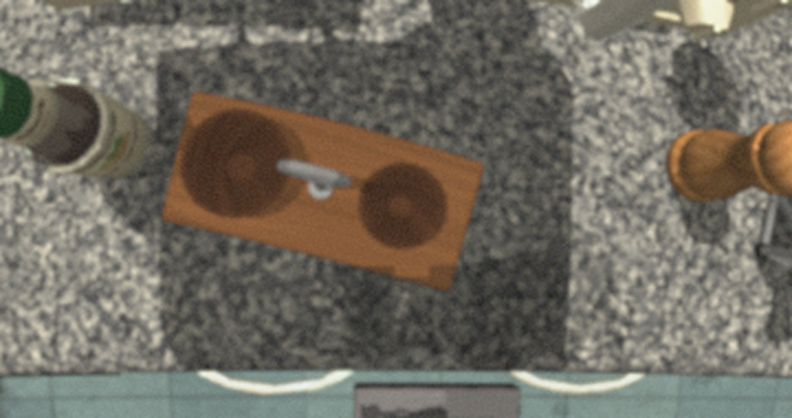

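```bash
cat > stand.py <<'E'
from h import *
from scipy.optimize import least_squares
s=load("wC")
px=lambda x,y:np.array([100+(x+.5)/2.2-.5,(y+.5)/2.2-.5])
obs=np.array([px(195,93),px(483,163),px(448,291),px(163,217)])
loc=np.array([[.05,.11,.012],[.05,-.11,.012],[-.05,-.11,.012],[-.05,.11,.012]])
def W(p,l): c,s_=np.cos(p[2]),np.sin(p[2]); l=np.atleast_2d(l); return np.c_[p[0]+c*l[:,0]-s_*l[:,1],p[1]+s_*l[:,0]+c*l[:,1],l[:,2]]
r=least_squares(lambda p:(proj(s,W(p,loc),True)-obs).ravel(),[.53,.21,-.25])
p=r.x; print("stand",np.round(p,4),"resid",np.round(r.fun,2))
seats=W(p,[[0,.057,.028],[0,-.057,.028]]); print("seats",np.round(seats,4))
for q,z in((px(243,163),.028),(px(401,205),.028)): print("floor disc",np.round(onz(s,*q,z,True),4))
im=cv2.resize(cv2.imread("pics/wC.png")[0:190,100:460],None,fx=2.2,fy=2.2,interpolation=cv2.INTER_CUBIC)
th=np.linspace(0,2*np.pi,60)
def draw(l,c): cv2.polylines(im,[np.round((proj(s,W(p,l),True)-[100,0]+.5)*2.2-.5).astype(int)],False,c,1)
draw(np.vstack([loc,loc[:1]]),(0,255,0))
for y,z,rr in((.057,.054,.0305),(.057,.028,.012),(-.057,.046,.023),(-.057,.028,.010)): draw(np.c_[rr*np.cos(th),y+rr*np.sin(th),0*th+z],(0,255,255))
draw([[0,0,.012],[0,0,.143]],(255,0,0)); draw([[0,-.02,.143],[0,.02,.143]],(255,0,0))
cv2.imwrite("pics/stand.png",im)
pickle.dump((p,seats),open("stand.pkl","wb"))
# bystanders, handle
t=load("top0")
print("handle px guess", onz(t,215,148,.2), "sauce cap", tri(ray(s,*px(5,105),True),ray(t,117.5,173.8)))
E
python3 stand.py
```

```text
stand [ 0.5248  0.2149 -0.26  ] resid [-1.27 -1.9   1.85 -0.17  1.04  0.87 -1.79  1.17]
seats [[0.5394 0.27   0.028 ]
 [0.5101 0.1598 0.028 ]]
floor disc [0.5416 0.2684 0.028 ]
floor disc [0.5109 0.1595 0.028 ]
handle px guess [0.66406378 0.03655648 0.2       ] sauce cap [0.57362229 0.38743403 0.14780628]
```

View pics/stand.png

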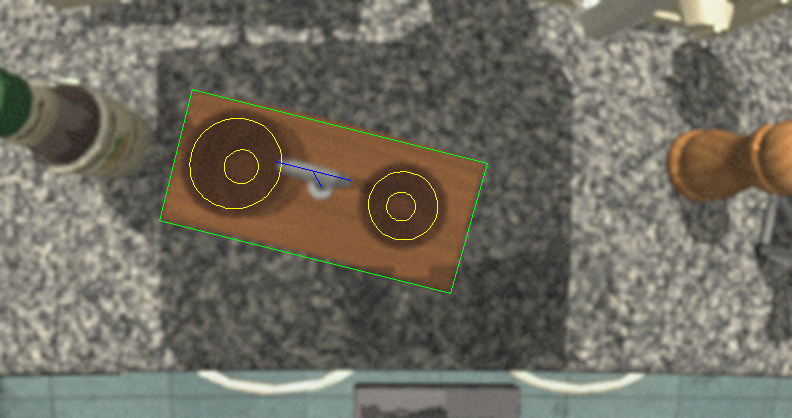

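```bash
cat > g.py <<'E'
from fit import *
from plant import *
import sys
res=pickle.load(open("res.pkl","rb")); YAW=-.238; GZ={"large":.131,"small":.105}
a=axis(YAW); ey=np.array([-np.sin(YAW),np.cos(YAW),0])
Rg=np.c_[np.cross(-ey,-a),-ey,-a]; RPY=R.from_matrix(Rg).as_euler("xyz")
def tcp(n,d=0): return res[n][:3]-axis(res[n][3])*H[n]+a*(GZ[n]-grip_point_offset+d)
def st(m=""):
    o=observe(); print(m,"t",round(o["t"],2),"pos",np.round(o["tool_pos"],4),"rpy",np.round(o["orientation"],3),"F",np.round(o["wrist_force"],2),"w",round(o["width"],4)); return o
E
python3 - <<'E'
from g import *
print(RPY)
for n in H:
  for d in(0,.08,.1):print(n,d,np.round(tcp(n,d),4),inverse_kinematics(tcp(n,d),RPY))
p,seats=pickle.load(open("stand.pkl","rb"))
for z in (.139,.24,.3): print(inverse_kinematics([.5405,.2692,z],[np.pi,0,1.311]),inverse_kinematics([.5105,.1597,z],[np.pi,0,1.311]))
E
```

```text
[ 3.14159265 -0.61086524 -0.238     ]
large 0 [ 0.4996 -0.1717  0.1346] [-0.45967449 -0.24165172  2.44437578  0.36457361  0.36151312  1.04536603]
large 0.08 [ 0.455  -0.1608  0.2001] [-0.49465264 -0.46355547  2.45192244  0.2711332   0.57476598  1.12982812]
large 0.1 [ 0.4439 -0.1581  0.2165] [-0.50517148 -0.51501116  2.44838769  0.25980601  0.63038281  1.13871646]
small 0 [ 0.4795 -0.2868  0.1073] [-0.75950509 -0.09352218  2.38688915  0.78572637  0.41585865  0.38965772]
small 0.08 [ 0.4349 -0.276   0.1729] [-0.82756931 -0.30031169  2.40487644  0.60352134  0.59669495  0.55130149]
small 0.1 [ 0.4237 -0.2733  0.1893] [-0.84716255 -0.34899713  2.40426969  0.57557324  0.64718051  0.57392697]
[ 4.20843717e-01  2.11244926e-01  1.86048916e+00 -4.44089210e-16
  1.06985857e+00  6.80640043e-01] [ 2.56618104e-01  8.54854106e-02  2.00553078e+00 -4.44089210e-16
  1.05057646e+00  5.16414431e-01]
[ 4.20843717e-01  1.29713966e-01  1.76068787e+00 -4.44089210e-16
  1.25119082e+00  6.80640043e-01] [ 2.56618104e-01 -2.57185676e-03  1.90099000e+00 -4.44089210e-16
  1.24317451e+00  5.16414431e-01]
[ 4.20843717e-01  9.82168128e-02  1.68557836e+00 -4.44089210e-16
  1.35779748e+00  6.80640043e-01] [ 2.56618104e-01 -3.57876463e-02  1.82345295e+00 -4.44089210e-16
  1.35392735e+00  5.16414431e-01]
```

Run:
```python
from g import *
n="large"
command_gripper(.060); goto(tcp(n,.075),RPY); st("pre"); snap("wrist","wD")
```

```text
pre t 5.74 pos [ 0.4586 -0.1613  0.197 ] rpy [-3.141 -0.612 -0.237] F [ 0.33 -0.19  0.36] w 0.0602
```

View pics/wD.png

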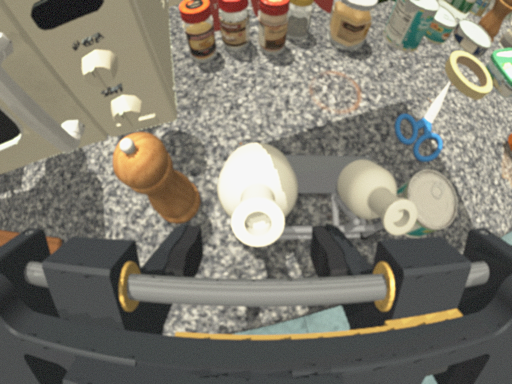

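Run:
```python
from g import *
n="large"; w=load("wD")
print("pred lip px",proj(w,tcp(n,0)+a*(H[n]-GZ[n]+grip_point_offset),True))
print(move_linear(tcp(n),feed=.08,stop_force=8)); st("at")
command_gripper(.015); st("gripped")
```

```text
pred lip px [[256.31948842 222.65012503]]
False
at t 6.88 pos [ 0.4998 -0.1717  0.135 ] rpy [ 3.141 -0.611 -0.238] F [-0.7  -0.38  0.29] w 0.0603
gripped t 7.42 pos [ 0.4998 -0.1719  0.135 ] rpy [ 3.141 -0.612 -0.238] F [-2.69 -0.32  2.38] w 0.0324
```

Run:
```python
from g import *
st(); snap("wrist","wE"); snap("scene","sE"); st()
a_=cv2.imread("pics/wE.png")[180:300,170:340]
cv2.imwrite("pics/wEc.png",cv2.resize(a_,None,fx=4,fy=4,interpolation=cv2.INTER_CUBIC))
```

```text
t 7.42 pos [ 0.4998 -0.1719  0.135 ] rpy [ 3.141 -0.612 -0.238] F [-2.69 -0.32  2.38] w 0.0324
 t 7.52 pos [ 0.4998 -0.1719  0.135 ] rpy [ 3.141 -0.612 -0.238] F [-2.36 -0.46  3.78] w 0.0324
```

View pics/wEc.png

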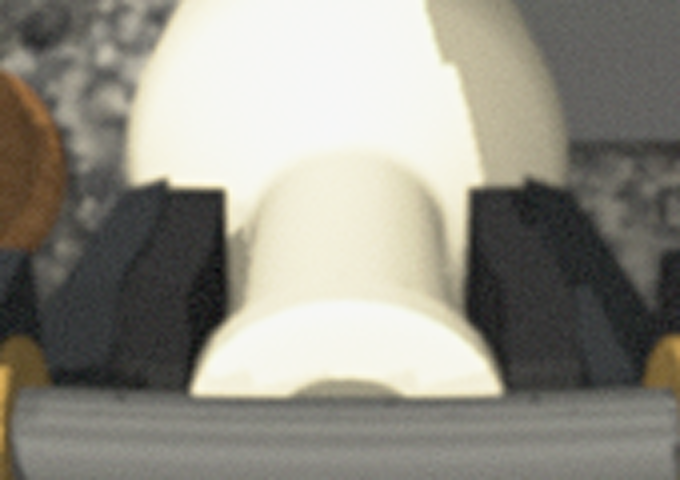

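View pics/wE.png

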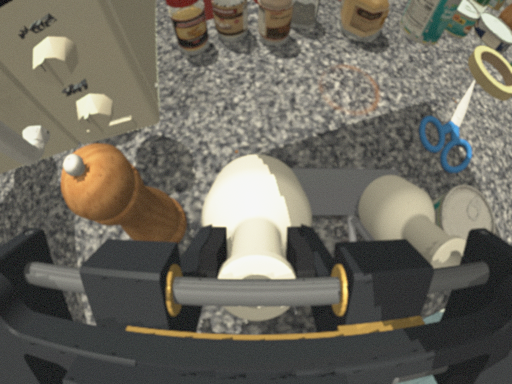

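```bash
cat > g2.py <<'E'
from g import *
CR={"large":.122,"small":.098}; E_TIP=.010
SEAT={"large":np.array([.5405,.2692,.028]),"small":np.array([.5105,.1597,.028])}; SY=-.26
sgn=1
def Rtool(ax,p,beta,sg):
    z=-ax*np.cos(beta)-p*np.sin(beta); z/=np.linalg.norm(z)
    y=sg*np.cross(ax,p); x=np.cross(y,z); return np.c_[x,y,z]
def pose_from(foot,ax,p,n,beta,sg,back=0,cr=None):
    M=Rtool(ax,p,beta,sg); P=foot+ax*(CR[n] if cr is None else cr)+M[:,2]*(E_TIP-back)
    return P,R.from_matrix(M).as_euler("xyz")
def rackpose(n,beta,sg,back=0,pull=0):
    ax=a; p=np.array([np.cos(YAW)*np.cos(np.radians(35)),np.sin(YAW)*np.cos(np.radians(35)),np.sin(np.radians(35))])
    foot=res[n][:3]-axis(res[n][3])*H[n]
    return pose_from(foot+ax*pull,ax,p,n,beta,sg,back)
def standpose(n,beta,sg,up=0,hang=None,back=0,off=(0,0)):
    hang=SY-np.pi/2 if hang is None else hang
    return pose_from(SEAT[n]+np.array([off[0],off[1],up]),np.array([0,0,1.]),np.array([np.cos(hang),np.sin(hang),0]),n,beta,sg,back)
E
python3 - <<'E'
from g2 import *
np.set_printoptions(precision=2,suppress=True)
for n in H:
 for b in (45,50):
  for sg in (1,-1):
   B=np.radians(b); print(n,b,sg)
   for nm,q in (("rack",rackpose(n,B,sg)),("back",rackpose(n,B,sg,.06)),("pull",rackpose(n,B,sg,0,.09)),("st0",standpose(n,B,sg)),("st10",standpose(n,B,sg,.1))):
    print("  ",nm,q[0],inverse_kinematics(*q))
E
```

```text
large 45 1
   rack [ 0.49 -0.17  0.13] [-0.37  0.18  1.92 -0.02  1.21 -1.69]
   back [ 0.5  -0.17  0.19] [-0.36  0.14  1.85 -0.02  1.32 -1.69]
   pull [ 0.44 -0.16  0.21] [-0.38  0.01  1.96 -0.02  1.34 -1.7 ]
   st0 [0.54 0.28 0.14] [ 0.04  0.12  2.18  1.05  0.9  -0.41]
   st10 [0.54 0.28 0.24] [ 0.04 -0.02  2.11  0.92  1.01 -0.2 ]
large 45 -1
   rack [ 0.49 -0.17  0.13] [-0.37  0.18  1.92 -0.02  1.21  1.45]
   back [ 0.5  -0.17  0.19] [-0.36  0.14  1.85 -0.02  1.32  1.45]
   pull [ 0.44 -0.16  0.21] [-0.38  0.01  1.96 -0.02  1.34  1.44]
   st0 [0.54 0.28 0.14] None
   st10 [0.54 0.28 0.24] None
large 50 1
   rack [ 0.49 -0.17  0.13] [-0.36  0.24  1.87 -0.03  1.3  -1.68]
   back [ 0.51 -0.17  0.19] [-0.36  0.21  1.78 -0.03  1.41 -1.68]
   pull [ 0.44 -0.16  0.21] [-0.37  0.07  1.91 -0.03  1.42 -1.69]
   st0 [0.54 0.28 0.14] [-0.    0.14  2.2   1.16  0.94 -0.54]
   st10 [0.54 0.28 0.24] [-0.   -0.01  2.14  1.03  1.04 -0.31]
large 50 -1
   rack [ 0.49 -0.17  0.13] [-0.36  0.24  1.87 -0.03  1.3   1.46]
   back [ 0.51 -0.17  0.19] [-0.36  0.21  1.78 -0.03  1.41  1.46]
   pull [ 0.44 -0.1
[... 644 characters left out ...]
1.25]
   st0 [0.51 0.17 0.12] None
   st10 [0.51 0.17 0.22] None
small 50 1
   rack [ 0.47 -0.28  0.11] [-0.54  0.31  1.82 -0.08  1.26 -1.84]
   back [ 0.49 -0.29  0.17] [-0.53  0.28  1.75 -0.08  1.37 -1.84]
   pull [ 0.42 -0.27  0.18] [-0.57  0.15  1.87 -0.09  1.37 -1.87]
   st0 [0.51 0.17 0.12] [-0.24  0.14  2.26  1.07  1.06 -0.69]
   st10 [0.51 0.17 0.22] [-0.24 -0.02  2.2   0.97  1.18 -0.48]
small 50 -1
   rack [ 0.47 -0.28  0.11] [-0.54  0.31  1.82 -0.08  1.26  1.3 ]
   back [ 0.49 -0.29  0.17] [-0.53  0.28  1.75 -0.08  1.37  1.3 ]
   pull [ 0.42 -0.27  0.18] [-0.57  0.15  1.87 -0.09  1.37  1.27]
   st0 [0.51 0.17 0.12] [-0.24  0.14  2.26  1.07  1.06  2.45]
   st10 [0.51 0.17 0.22] None
```

Run:
```python
from g2 import *
n="large";B=np.radians(45)
command_gripper(.060); move_linear(tcp(n,.09),feed=.2); st()
P,o=rackpose(n,B,1,.15); goto(P,o); command_gripper(.048); st("hi"); snap("wrist","wF")
```

```text
t 8.69 pos [ 0.4495 -0.1596  0.2083] rpy [ 3.141 -0.612 -0.238] F [-0.94  0.02 -0.28] w 0.0596
hi t 11.47 pos [ 0.5178 -0.1761  0.2806] rpy [-3.142 -0.174  2.904] F [0.69 0.57 0.37] w 0.0481
```

View pics/wF.png

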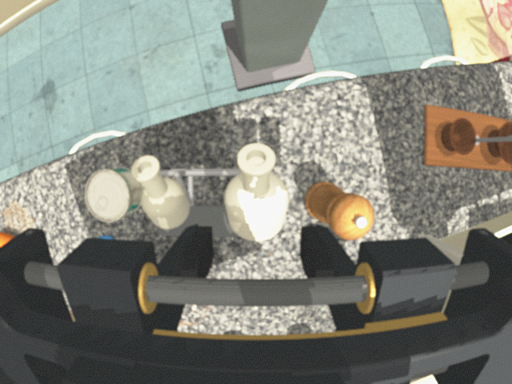

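Run:
```python
from g2 import *
n="large";B=np.radians(45)
w=load("wF"); foot=res[n][:3]-axis(res[n][3])*H[n]
print("pred lip",proj(w,foot+a*H[n],True),"pred lip small",proj(w,res["small"][:3],True))
P,o=rackpose(n,B,1); print(move_linear(P,feed=.12,stop_force=8)); st("at"); snap("wrist","wG")
```

```text
pred lip [[256.50697181 157.30560818]] pred lip small [[144.17671988 167.21704377]]
False
at t 12.93 pos [ 0.4933 -0.1702  0.1336] rpy [-3.141 -0.173  2.904] F [ 0.93 -0.82  0.07] w 0.0478
```

View pics/wG.png

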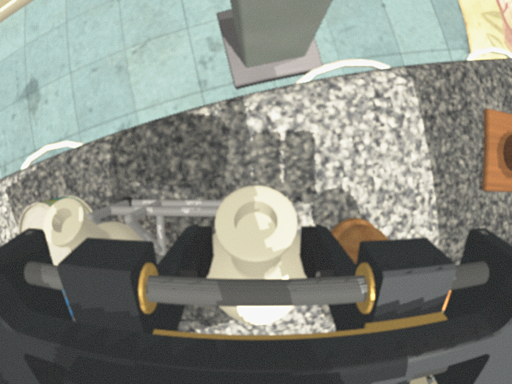

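Run:
```python
from g2 import *
command_gripper(.015); st("grip"); snap("wrist","wH")
a_=cv2.imread("pics/wH.png")[160:320,150:360]
cv2.imwrite("pics/wHc.png",cv2.resize(a_,None,fx=3.5,fy=3.5,interpolation=cv2.INTER_CUBIC))
```

```text
grip t 13.44 pos [ 0.4927 -0.1701  0.133 ] rpy [-3.141 -0.174  2.904] F [-0.19 -1.47  0.34] w 0.025
```

View pics/wHc.png

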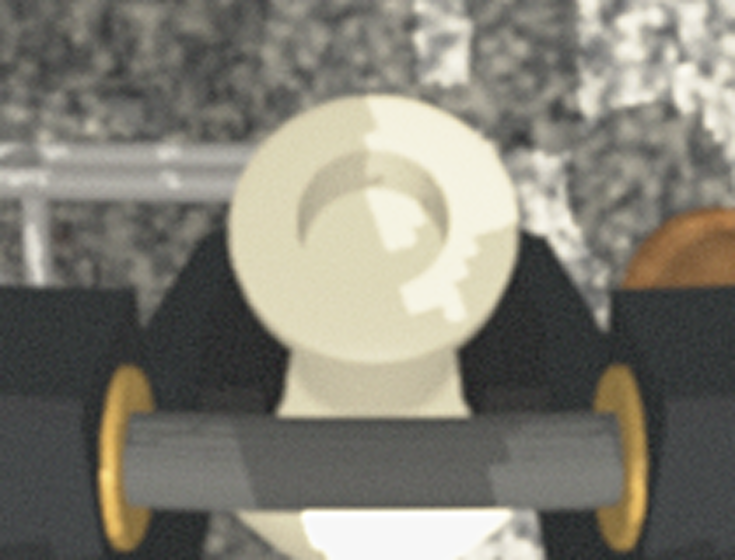

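Run:
```python
from g2 import *
n="large";B=np.radians(45)
move_linear(rackpose(n,B,1,0,.04)[0],feed=.07); st("p40")
move_linear(rackpose(n,B,1,0,.10)[0],feed=.07); st("p100")
snap("wrist","wI"); snap("scene","sI")
b=cv2.imread("pics/sI.png")[120:260,200:360]; cv2.imwrite("pics/sIc.png",cv2.resize(b,None,fx=4,fy=4,interpolation=cv2.INTER_CUBIC))
```

```text
p40 t 14.22 pos [ 0.4695 -0.1645  0.1658] rpy [-3.141 -0.176  2.904] F [-0.71 -0.47  0.34] w 0.0259
p100 t 15.22 pos [ 0.4367 -0.1564  0.2143] rpy [ 3.142 -0.175  2.904] F [-0.46 -0.13 -3.97] w 0.0253
```

View pics/wI.png

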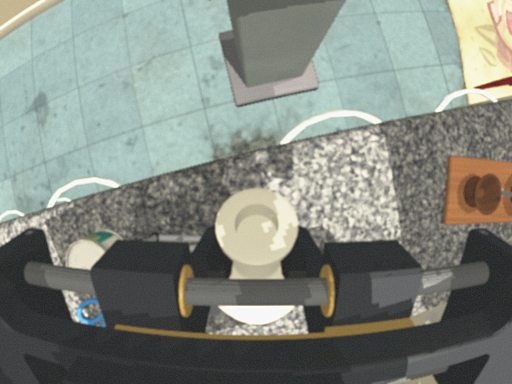

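View pics/sIc.png

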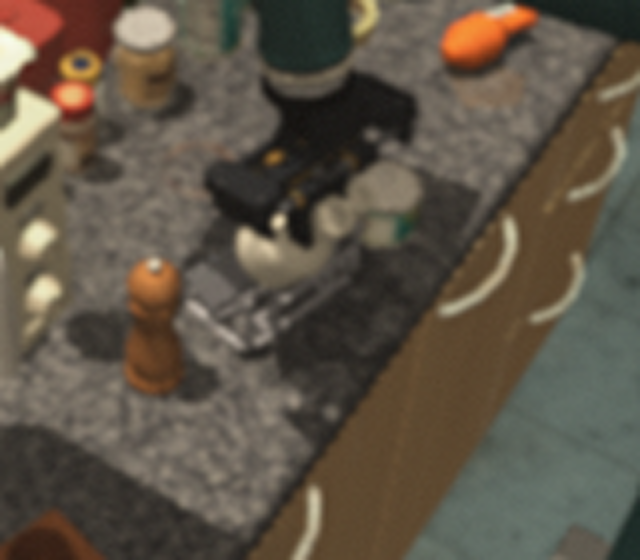

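```bash
cat > carry.py <<'E'
from g2 import *
def upright(n,foot,hang,beta,back=0): return pose_from(np.array(foot),np.array([0,0,1.]),np.array([np.cos(hang),np.sin(hang),0]),n,beta,1,back)
E
python3 - <<'E'
from carry import *
n="large";B=np.radians(45)
P=observe()["tool_pos"]+[0,0,.07]
w1=upright(n,[.44,-.02,.20],-1.0,B); w2=standpose(n,B,1,.14)
print(w1,inverse_kinematics(*w1)); print(w2,inverse_kinematics(*w2))
move_linear(P,feed=.15); st("up")
goto(*w1); st("w1"); snap("wrist","wJ"); snap("top","tJ"); snap("scene","sJ")
E
```

```text
(array([ 0.43617949, -0.0140499 ,  0.31492893]), array([ 3.14159265, -0.78539816,  2.14159265])) [-0.40634468  0.15074338  1.78324117  0.42706467  1.87201513 -0.99135299]
(array([0.54231783, 0.27603341, 0.28292893]), array([ 3.14159265, -0.78539816,  1.31079633])) [ 0.03867605 -0.06129329  2.06597341  0.88401649  1.06322498 -0.12444587]
up t 15.94 pos [ 0.4364 -0.1563  0.2835] rpy [ 3.141 -0.175  2.904] F [ 0.1  -0.47 -4.36] w 0.0251
w1 t 16.66 pos [ 0.436  -0.0147  0.3135] rpy [-3.141 -0.784  2.142] F [-0.45 -0.34 -3.91] w 0.0254
```

View pics/wJ.png

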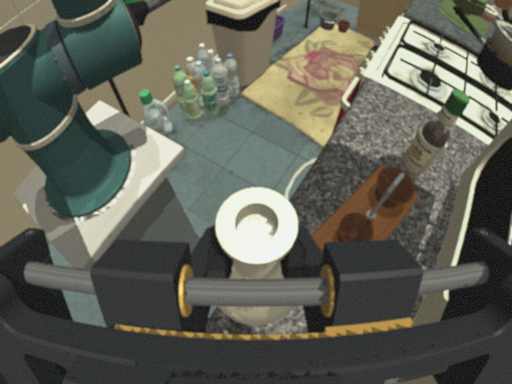

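View pics/sJ.png

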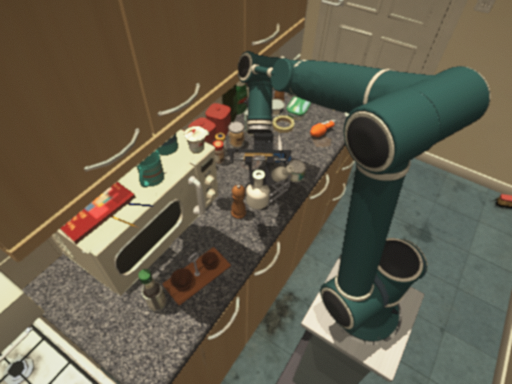

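Run:
```python
from carry import *
n="large";B=np.radians(45)
goto(*standpose(n,B,1,.14)); st("above")
move_linear(standpose(n,B,1,.05)[0],feed=.12); st("50mm"); snap("wrist","wK"); snap("scene","sK"); snap("top","tK")
b=cv2.imread("pics/sK.png")[210:320,110:250]; t=cv2.imread("pics/tK.png")[120:230,110:250]
cv2.imwrite("pics/Kc.png",cv2.resize(np.hstack([b,t]),None,fx=2.85,fy=2.85,interpolation=cv2.INTER_CUBIC))
```

```text
above t 17.98 pos [0.5422 0.2756 0.283 ] rpy [ 3.14  -0.785  1.313] F [-0.79 -0.14 -4.61] w 0.0255
50mm t 18.88 pos [0.543  0.2759 0.1936] rpy [ 3.14  -0.786  1.311] F [ 0.69  0.11 -4.13] w 0.0251
```

View pics/Kc.png

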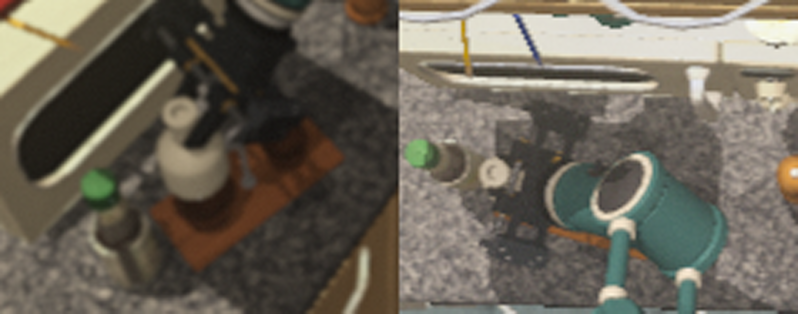

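View pics/wK.png

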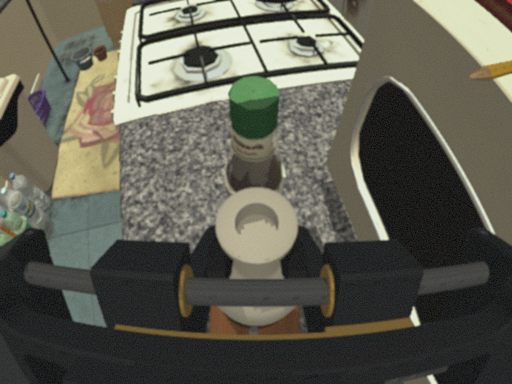

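Run:
```python
from carry import *
s=load("sK"); w=load("wK")
o=observe(); n="large"
foot=SEAT[n]+[0,0,.05]; z=np.array([0,0,1.])
print("lip pred wrist",proj(w,foot+z*.158,True))
roi=(130,220,120,100)
m=mask(s,n,foot,z,False,roi,6)
im=cv2.resize(cv2.imread("pics/sK.png")[220:320,130:250],None,fx=6,fy=6,interpolation=cv2.INTER_CUBIC)
cv2.drawContours(im,cv2.findContours(m,0,2)[0],-1,(0,0,255),1)
th=np.linspace(0,6.3,50)
for c,zz,r in(("large",.054,.0305),("small",.046,.023)):
    q=proj(s,np.c_[SEAT[c][0]+r*np.cos(th),SEAT[c][1]+r*np.sin(th),0*th+zz]); cv2.polylines(im,[np.round((q-[130,220]+.5)*6).astype(int)],True,(0,255,255),1)
cv2.imwrite("pics/Ko.png",im)
```

```text
lip pred wrist [[253.75737897 223.25149987]]
```

View pics/Ko.png

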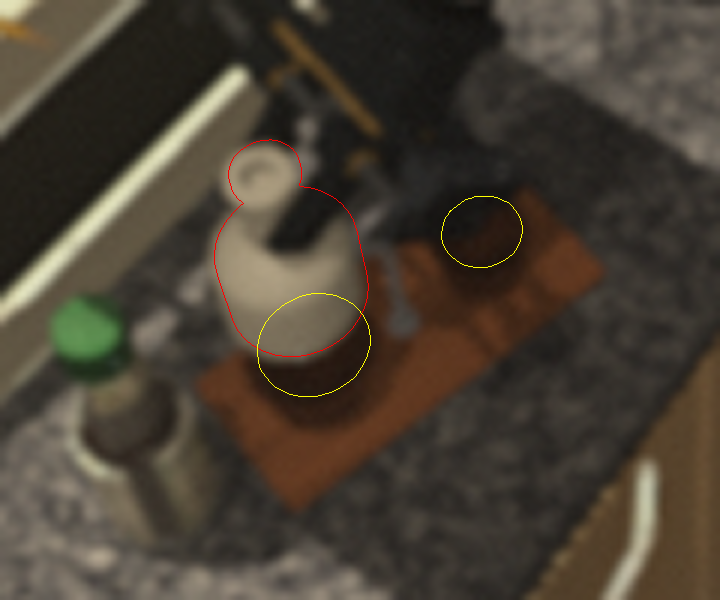

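```bash
python3 - <<'E'
from carry import *
n="large";B=np.radians(45)
move_linear(standpose(n,B,1,.02)[0],feed=.1,stop_force=5); o=st("20mm")
r=move_linear(standpose(n,B,1,-.008)[0],feed=.02,stop_force=4); o=st(("stop",r)); 
print("up est",o["tool_pos"]-standpose(n,B,1,0)[0]); hold(.2); st("h")
snap("wrist","wL"); snap("scene","sL")
E
python3 - <<'E'
import cv2
E
```

```text
20mm t 19.48 pos [0.5421 0.2761 0.1627] rpy [-3.14  -0.785  1.31 ] F [-0.22 -0.15 -2.74] w 0.0249
('stop', True) t 20.42 pos [0.5417 0.2766 0.1435] rpy [-3.138 -0.787  1.309] F [-0.93  0.05  5.16] w 0.0249
up est [-0.00065799  0.0005323   0.0005327 ]
h t 20.62 pos [0.5416 0.2765 0.1435] rpy [-3.139 -0.786  1.309] F [-0.17 -1.01  5.48] w 0.0252
```

View pics/wL.png

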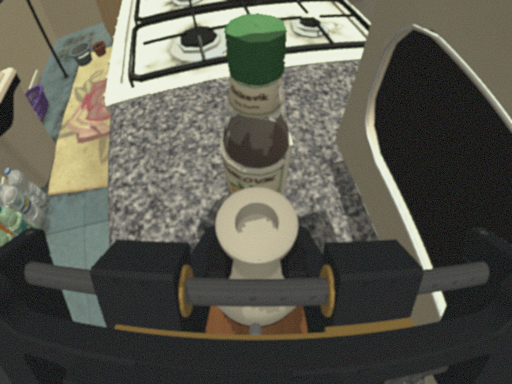

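Run:
```python
from carry import *
n="large";B=np.radians(45)
command_gripper(.048); st("rel"); snap("wrist","wM")
P,o=standpose(n,B,1,0,back=.10); move_linear(P,feed=.15,stop_force=10); st("ret"); snap("wrist","wN"); snap("scene","sN")
im=cv2.resize(cv2.imread("pics/sN.png")[220:320,130:250],None,fx=5,fy=5,interpolation=cv2.INTER_CUBIC)
s=load("sN");m=mask(s,n,SEAT[n],np.array([0,0,1.]),False,(130,220,120,100),5)
cv2.drawContours(im,cv2.findContours(m,0,2)[0],-1,(0,0,255),1)
cv2.imwrite("pics/sNc.png",im)
```

```text
rel t 21.23 pos [0.5402 0.2759 0.1413] rpy [-3.136 -0.784  1.307] F [-0.2  -0.91 -0.46] w 0.048
ret t 22.1 pos [0.5238 0.2077 0.2132] rpy [-3.136 -0.784  1.307] F [-0.41  0.51 -0.37] w 0.0482
```

View pics/wN.png

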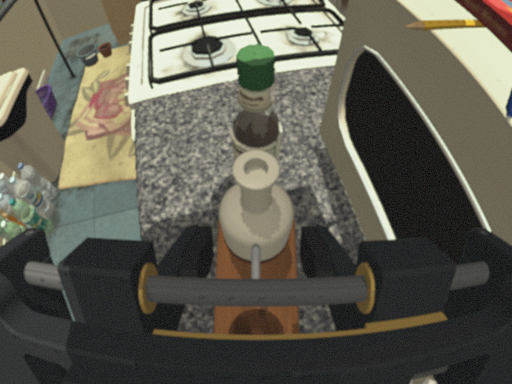

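View pics/sNc.png

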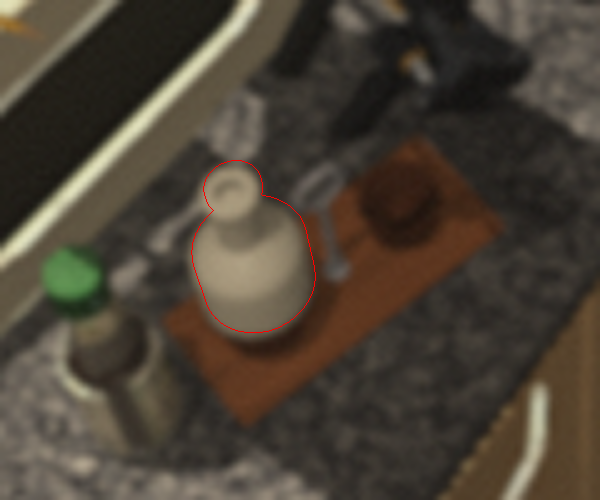

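Run:
```python
from carry import *
n="small";B=np.radians(45)
goto(*upright("large",[.44,-.02,.20],-1.0,B)); st("wp")
goto(*rackpose(n,B,1,.12)); command_gripper(.044); st("hi"); w=snap("wrist","wO")
print("pred lip small",proj(w,res["small"][:3],True))
```

```text
wp t 23.2 pos [ 0.4362 -0.0132  0.3141] rpy [-3.141 -0.787  2.141] F [ 0.15 -0.69  0.41] w 0.0482
hi t 24.57 pos [ 0.4916 -0.2892  0.2252] rpy [ 3.141 -0.175  2.904] F [-0.55 -0.64  0.3 ] w 0.0437
pred lip small [[256.59899705 166.80255033]]
```

View pics/wO.png

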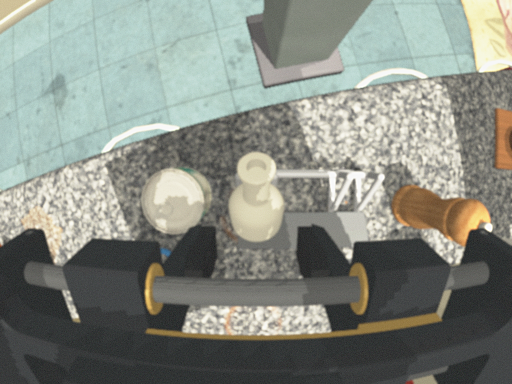

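The small white cruet's lip is at (257,167), matching the prediction (256.6,166.8); the tin (174,200) and mill (445,215) are clear.

Run:
```python
from carry import *
n="small";B=np.radians(45)
print(move_linear(rackpose(n,B,1)[0],feed=.12,stop_force=8)); st("at")
command_gripper(.013); o=st("grip"); snap("wrist","wP")
if o["width"]<.0265:
    move_linear(rackpose(n,B,1,0,.10)[0],feed=.07); st("p100"); snap("wrist","wQ")
    x=[cv2.imread(f"pics/{k}.png")[150:330,120:390] for k in("wP","wQ")]
    cv2.imwrite("pics/PQ.png",cv2.resize(np.hstack(x),None,fx=1.45,fy=1.45))
```

```text
False
at t 25.77 pos [ 0.472  -0.2853  0.108 ] rpy [-3.141 -0.173  2.903] F [ 0.96 -0.5   1.25] w 0.0441
grip t 26.21 pos [ 0.4717 -0.2849  0.1077] rpy [-3.141 -0.173  2.904] F [0.84 1.56 3.  ] w 0.0233
p100 t 27.83 pos [ 0.4155 -0.2712  0.1886] rpy [ 3.141 -0.175  2.904] F [-0.02 -0.67 -2.25] w 0.0231
```

View pics/PQ.png

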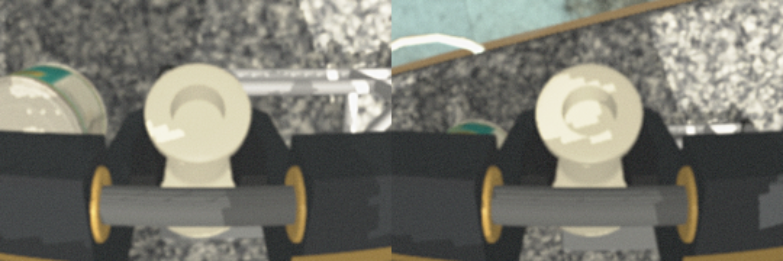

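Run:
```python
from carry import *
n="small";B=np.radians(45)
move_linear(observe()["tool_pos"]+[0,0,.09],feed=.15); st("up")
goto(*upright(n,[.44,-.05,.20],-1.0,B)); st("w1")
goto(*standpose(n,B,1,.13)); st("above")
move_linear(standpose(n,B,1,.04)[0],feed=.12); st("40mm"); w=snap("wrist","wR"); s=snap("scene","sR")
f=SEAT[n]+[0,0,.04]; print("lip pred",proj(w,f+[0,0,.13],True))
im=cv2.resize(cv2.imread("pics/sR.png")[220:320,130:250],None,fx=5,fy=5,interpolation=cv2.INTER_CUBIC)
m=mask(s,n,f,np.array([0,0,1.]),False,(130,220,120,100),5)
cv2.drawContours(im,cv2.findContours(m,0,2)[0],-1,(0,0,255),1); cv2.imwrite("pics/sRc.png",im)
```

```text
up t 28.63 pos [ 0.4151 -0.2709  0.2776] rpy [ 3.141 -0.176  2.904] F [ 0.72  0.24 -2.52] w 0.0235
w1 t 29.51 pos [ 0.436  -0.0445  0.29  ] rpy [-3.141 -0.785  2.142] F [-0.81 -0.09 -2.26] w 0.0232
above t 30.4 pos [0.5125 0.1658 0.2495] rpy [ 3.138 -0.784  1.314] F [-1.08 -0.41 -1.33] w 0.0233
40mm t 31.3 pos [0.513  0.1663 0.1595] rpy [ 3.14  -0.786  1.311] F [-0.34  0.27 -1.87] w 0.0233
lip pred [[253.69379852 226.75445705]]
```

View pics/sRc.png

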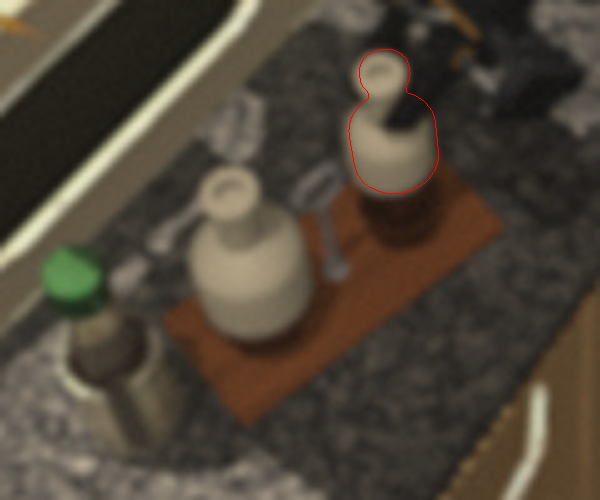

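View pics/wR.png

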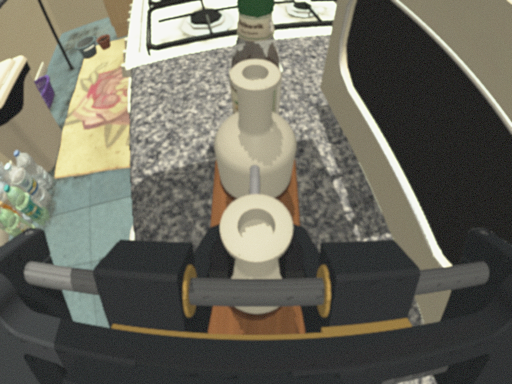

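Run:
```python
from carry import *
n="small";B=np.radians(45)
print(move_linear(standpose(n,B,1,.015)[0],feed=.1,stop_force=5)); st("15mm")
r=move_linear(standpose(n,B,1,-.008)[0],feed=.02,stop_force=4); o=st(("stop",r))
print("up est",o["tool_pos"]-standpose(n,B,1,0)[0]); hold(.2); st("h")
w=snap("wrist","wS"); s=snap("scene","sS")
f=SEAT[n]; print("lip pred",proj(w,f+[0,0,.13],True))
im=cv2.resize(cv2.imread("pics/sS.png")[220:320,130:250],None,fx=5,fy=5,interpolation=cv2.INTER_CUBIC)
m=mask(s,n,f,np.array([0,0,1.]),False,(130,220,120,100),5)
cv2.drawContours(im,cv2.findContours(m,0,2)[0],-1,(0,0,255),1); cv2.imwrite("pics/sSc.png",im)
```

```text
False
15mm t 31.8 pos [0.512  0.1667 0.1337] rpy [-3.14  -0.786  1.31 ] F [ 1.06  0.1  -2.26] w 0.0232
('stop', True) t 32.57 pos [0.5119 0.1669 0.1189] rpy [-3.139 -0.787  1.31 ] F [-0.63 -1.11  5.04] w 0.0234
up est [-4.01050259e-04  3.69769831e-04 -7.19569030e-05]
h t 32.77 pos [0.5118 0.1668 0.1189] rpy [-3.14  -0.786  1.31 ] F [-0.84 -1.4   5.55] w 0.0232
lip pred [[256.49588227 226.39600695]]
```

View pics/sSc.png

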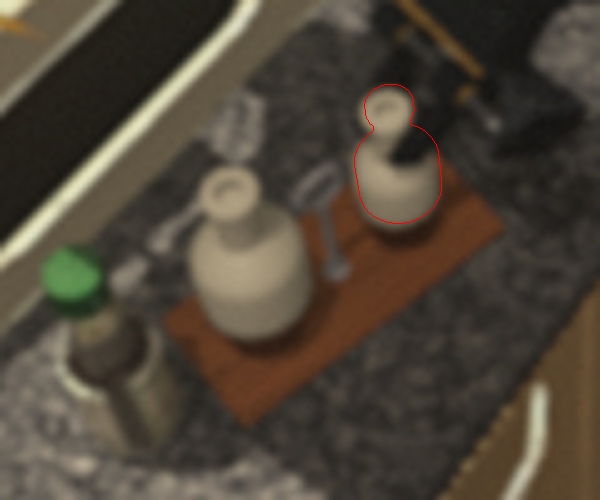

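Seated at the expected height with small side force. Release, back off, and check.

Run:
```python
from carry import *
n="small";B=np.radians(45)
command_gripper(.044); st("rel")
P,o=standpose(n,B,1,0,back=.10); move_linear(P,feed=.15,stop_force=10); st("ret")
goto([0.42,0.12,0.38],[np.pi,0,np.pi/2]); w=snap("wrist","wT"); s=snap("scene","sT"); t=snap("top","tT"); st()
z=np.array([0,0,1.])
im=cv2.resize(cv2.imread("pics/sT.png")[220:320,130:250],None,fx=5,fy=5,interpolation=cv2.INTER_CUBIC)
for n in H:
    m=mask(s,n,SEAT[n],z,False,(130,220,120,100),5); cv2.drawContours(im,cv2.findContours(m,0,2)[0],-1,(0,0,255),1)
cv2.imwrite("pics/sTc.png",im)
```

```text
rel t 33.36 pos [0.5109 0.1667 0.1176] rpy [-3.138 -0.785  1.309] F [ 0.33 -0.16 -0.87] w 0.0437
ret t 34.18 pos [0.4938 0.0984 0.1892] rpy [-3.137 -0.785  1.308] F [0.89 0.38 0.28] w 0.0442
 t 35.18 pos [0.4191 0.1191 0.3763] rpy [-3.135e+00  1.000e-03  1.569e+00] F [0.09 0.14 1.07] w 0.0442
```

View pics/sTc.png

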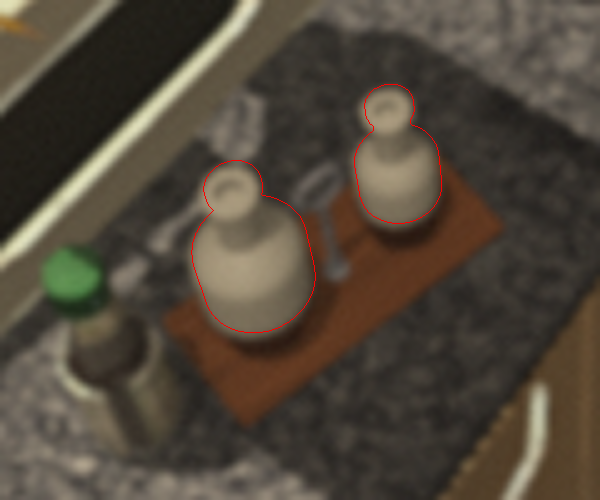

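View pics/wT.png

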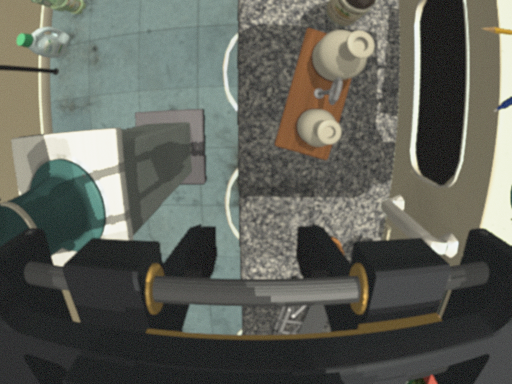

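View pics/tT.png

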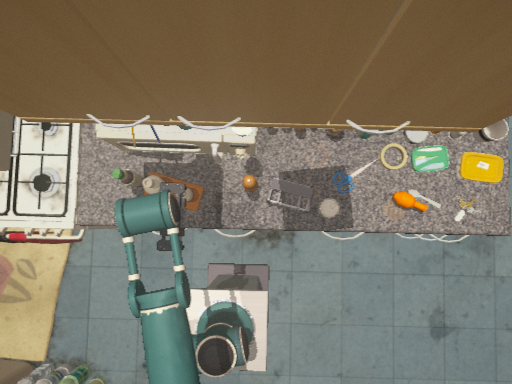

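Run:
```python
from fit import *
SEAT={"large":np.array([.5405,.2692,.028]),"small":np.array([.5105,.1597,.028])}
w=load("wT");roi=(270,10,120,160);k=4
im=cv2.resize(cv2.imread("pics/wT.png")[10:170,270:390],None,fx=k,fy=k,interpolation=cv2.INTER_CUBIC)
for n in H:
    m=mask(w,n,SEAT[n],np.array([0,1e-6,1.]),True,roi,k); cv2.drawContours(im,cv2.findContours(m,0,2)[0],-1,(0,0,255),1)
cv2.imwrite("pics/wTc.png",im[:590])
t0=cv2.imread("pics/top0.png").astype(int);t1=cv2.imread("pics/tT.png").astype(int)
for nm,(u,v) in {"mill":(250,182),"tin":(330,207),"sauce":(120,175)}.items():
    print(nm,np.abs(t0-t1)[v-9:v+9,u-9:u+9].mean().round(1))
```

```text
mill 3.1
tin 2.2
sauce 2.0
```

View pics/wTc.png

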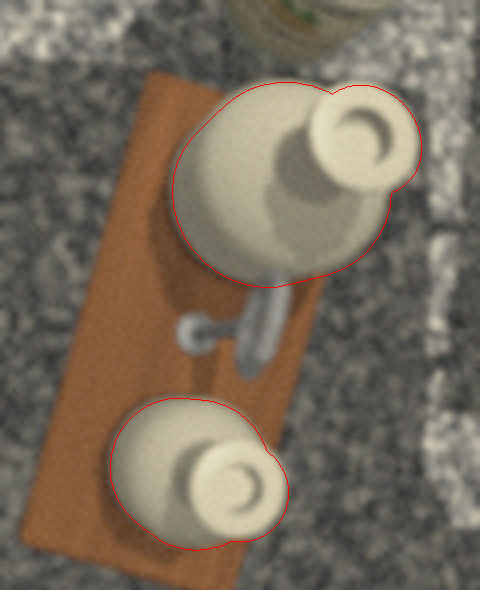

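Both outlines match the upright, seated model almost exactly, and the bystanders have not moved.

```bash
python3 -c "
from plant import *
hand_in(); print(observe()['t'])"
```

```text
the job is handed in; nothing more can be done
the job is handed in; nothing more can be done
```

Both white cruets are upright in the stand, the large one in the wider cup and the small one in the narrower cup. I handed the job in at about 35 s on the robot clock; no verdict was given.

**How it went:**
- **First grasp on the large cruet:** coming in along its axis, the fingers closed on the lip instead of the neck (32 mm opening). I let go before lifting and took it at 45° to the axis, which gripped the neck (25 mm).
- **Small cruet:** the same 45° grasp worked first time (23 mm).
- **Placing:** each cruet was drawn out along its own axis. I then lowered it at 20 mm/s until the force changed by 4 N, within 1 mm of the expected home height, and released it.

**Last checks:**
- **Seating:** in the final wrist picture both outlines match the upright, seated model to within about a pixel. The scene camera shows a steady offset of about 1 pixel (2–3 mm); it showed the same offset on both cruets while they were still held above the cups, so I put it down to calibration.
- **Bystanders:** the mill, the tin and the sauce bottle look unchanged between the first and last top views.
- **Gripper:** it was open and well clear of everything at hand-in.

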